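Lock the circuit board into the test fixture through its L-shaped gate

ROBOT

A 6-joint arm with a two-finger parallel gripper is mounted at the origin on a cart in front of the work surface, level with it; the furniture and walls round the work are solid. World frame = base frame: x ahead of the robot, y to its left, z up, the work surface at z = 0. Lengths are in m, angles in rad, forces in N, time in s.
With the tool pointing down it reaches from about 0.25 to 0.775 m from the base axis. Payload 8.9 kg.
Tool frame: the origin (TCP) lies at the very end of the fingers, on their centre line; the grasp point (between the pads) lies 19 mm behind it; z points along the fingers, y is the line along which they close (so a half turn about z gives the same grasp; the last joint's range is limited). The gripper opens to 85 mm and grips with 20 to 120 N. Pads are 22 mm wide; open, the fingers measure 114 mm over their backs; the gripper's body (76 mm by 85 mm) begins 54 mm behind the grasp point. The pads swing forward as they close: fully open they stand 13 mm farther back than shut.
Start: joints at [-1.449, 0.291, -0.153, 1.127, 0, 1.431], TCP at [0.135, -0.507, 0.209] pointing down, gripper open.
Joint ranges: [-2.52, 2.52], [-0.91, 1.74], [-1.3, 1.37], [-1.96, 2.02], [-1.52, 1.47], [-3.14, 3.14]. Speed limits (rad/s): [2.22, 2.22, 2.79, 3.14, 3.14, 3.14].

INTERFACE

Orientations are given as a unit quaternion [w, x, y, z].
In Python, from bench import manip gives the robot as it stands.
- The arm moves only by the shell command python3 -m handwheel 'ROWS' [FORCE]. ROWS is a JSON object of lists of equal length, an entry for each row: "hand": the opening, from 0 (shut) to 1 (fully open); "travel": the shift along the tool's x, y, z in m, a list of three; "turn": the turn, a rotation vector about the tool's x, y, z in rad, a list of three. In form: {"hand": [hand, ...], "travel": [[dx, dy, dz], ...], "turn": [[wx, wy, wz], ...]}. A call has 1 to 5 rows; each row shifts and turns the commanded pose from where the row before left it, along the tool's axes as they then stand; what a row does not reach is not made up. A row lasts 1/12 s, in which the tool goes at most 41.7 mm and 7.16 degrees, less where a joint would pass 70% of its speed; a pose out of reach is approached as far as the arm can. A call with a gripper value outside its range is refused whole. The fingers move at their own pace and stop on an object; FORCE is the grip in N (left out, the last holds). Time passes only in rows, so rows that do not move let the fingers close. It gives the time, the measured TCP pose, the force, the opening and the grip force at its end, in the units of the state.
- manip.observe(): the state, without advancing time (a new reading comes with each control period).
- manip.read_camera(name): name is "side" or "top"; returns (picture, depth): 400x640x3 uint8, blue, green, red; 400x640 float32, m along the optical axis (not along the pixel's ray), 0 where there is no reading.
- manip.camera_params(name): a dict with "mtx" (3x3 intrinsics, pixels), "world_from_camera" (4x4, takes a point from camera to world coordinates). Camera axes: x right, y up, looking along -z (the intrinsics and any distortion apply to the point x, -y, -z); pixel columns grow to the right and rows downward; lengths in m; the calibration is good to about 2 mm. A picture is of the moment at which its call begins. camera_params takes no time and is no camera call.
- manip.hand_in(): hands the job in; it is judged then, once.
The state is a dict: "clock": time; "joint_positions": joint angles; "dq": joint speeds; "tau": joint torques, N m; "tcp_pos": TCP position; "tcp_rot": TCP orientation; "wrist_force": force on the tool from outside, world axes, zero at the start; "wrist_torque": the same for the moment, N m; "grip_width": opening from 0.0 (shut) to 1.0 (fully open); "gripper_force": force on a finger pad.
Only numpy, scipy, OpenCV 4.12 (cv2) and the standard library are available. Lean on these libraries where they do the work, as an engineer would, in place of code of your own. Each camera call takes 0.05 s, during which the arm holds its last target. There are 200 camera calls.

TASK

Lock the circuit board into the test fixture: with a fingertip, push the round hold-down knob along its L-shaped slot towards the board, round the corner, and sideways fully home to the closed end of the slot. Only push the knob, without gripping, lifting or forcing it; leave the things standing around the fixture where they are, and finish clear of everything.

Things in the scene. Friction and masses are not known exactly. Their poses are not given: they have to be found in the camera images.
- jig: Test fixture fixed to the bench: black base 156 x 130 mm, on it a bare aluminium plate (top 23 mm above the bench; x -80 to +19, y -60 to +60 mm) with an L-shaped slot 13 mm wide; beyond it the circuit board in its nest. Origin: on the bench under the middle; +x points from the plate to the board, +y to the left of that, z up. Its yaw varies by up to 0.5 rad either way.
- board: Small green circuit board fixed in the fixture's grey nest. With the nest it spans fixture x +20 to +74, y -43 to +43 mm; its parts reach 34 mm above the bench, the grey fences 23 mm. Origin: centre of its underside, 18 mm above the bench.
- knob: Hold-down knob: round dark-steel head 44 mm across, 17 mm tall, resting on the plate (side wall 23 to 40 mm above the bench). Its 10 mm pin runs in the slot, 1.5 mm play each way; a foot under the plate keeps it captive (rises 4 mm at most). Origin: on the pin's axis, centre of the head's underside. 0.1 to 0.2 kg, slides by friction, no spring or detent. Starts 30 to 50 mm short of the corner.
- slot_start (a point): Top of the plate, 23 mm above the bench, at the robot's end of the first leg: the pin's axis at fixture x = -45, y = -20 mm. The first leg runs straight from here along fixture +x to the corner. Axes as the fixture's.
- corner (a point): Top of the plate, 23 mm above the bench, where the pin's axis stands at the corner: fixture x = +5, y = -20 mm. 1.5 mm (the play) further on the pin meets the first leg's end wall; the pin must be within about 1.5 mm of this x to run freely in the second leg (the inner corner is rounded, radius 4 mm). Axes as the fixture's.
- lock_end (a point): Top of the plate, 23 mm above the bench, where the pin's axis stands at the closed end of the second leg, which runs from the corner along fixture +y: fixture x = +5, y = +20 mm; 1.5 mm (the play) further on the pin meets the end wall. There the knob's head overlaps the board's near edge by about 6 mm. Axes as the fixture's.
- heatsink: Bystander, loose: black finned aluminium heatsink, 35 x 50 x 28 mm, standing on the bench beside the fixture. Origin: centre of its underside. Not to be disturbed.
- capacitor: Bystander, loose: blue can capacitor standing upright, 22 mm across, 26 mm tall, standing on the bench beside the fixture. Origin: centre of its underside. Not to be disturbed.
- solder_reel: Bystander, loose: small reel of solder lying flat, 61 mm across, 32 mm tall, standing on the bench beside the fixture. Origin: centre of its underside. Not to be disturbed.
- paste_tin: Bystander, loose: round yellow tin, 43 mm across, 22 mm tall, standing on the bench beside the fixture. Origin: centre of its underside. Not to be disturbed.
- fuse_box: Bystander, loose: small cream cardboard box, 50 x 75 x 22 mm, standing on the bench beside the fixture. Origin: centre of its underside. Not to be disturbed.
- iron_holder: Bystander, fixed, always here: soldering-iron stand left of the fixture, between it and the robot's start; base 120 x 85 mm, an upright plate 100 mm tall, and a black iron leaning up towards the robot to 240 mm above the bench. Origin: near the middle of its base, on the bench. Travel above or around it. The similar stand 150 mm to its left is no taller than 240 mm.
Things that resemble listed ones, but are neither listed nor needed, are in the scene too. What is shaped like the knob but blue or turquoise is not meant.

How it is judged:
On the way, in this order (a step that is already met when the one before it is completed fails the run):
1. the knob's pin comes to the corner of the slot (within 8 mm) (horizontal distance between knob and corner below 0.008 m).
2. the knob's pin reaches the closed end of the second leg (within 6 mm) (horizontal distance between knob and lock_end below 0.006 m), for 0.2 s.
At the end, for the whole second after the job is handed in: The knob's axis is within 6 mm of the closed end of the second leg, its head lying flat on the cover plate (raised less than 1.5 mm, tilted less than 0.08 rad) and at rest (horizontal distance between knob and lock_end below 0.006 m and z of knob in the frame of jig below 0.0245 m and angle between knob's own z axis and vertical below 0.08 rad and linear speed of knob below 0.01 m/s); the robot touches nothing.
It fails at once if the knob is lifted (more than 3 mm off the plate) instead of pushed (z of knob in the frame of jig above 0.026 m).
It fails at once if the knob is gripped or forced: the fingers press on it with more than 36 N in all (contact force between the fingers and knob above 36 N).
It fails at once if a thing standing beside the fixture is shifted by more than 15 mm (distance of any of heatsink, capacitor, solder_reel, paste_tin, fuse_box from where it was at the start of the episode above 0.015 m).
It also fails if it takes over 48 s, if anything falls off the work surface, if the arm or the gripper's body presses on something with over 40 N, if the wrist force passes 120 N, or if a joint passes its speed limit or range.

## Working session

There is one attempt and no reset: what is moved stays moved. The work goes in short steps, Python scripts to look and compute and a shell command to move; the robot and the scene stay as the last step left them, time stands still between calls to the robot, and variables do not carry over. Pictures are saved under pics/ and viewed, at most 10 in all, crops included, and the job is handed in when it is done.

```bash
mkdir -p pics
python3 - <<'E'
from bench import manip
import cv2, numpy as np
s=manip.observe(); print(s['clock'],s['tcp_pos'],s['tcp_rot'],s['grip_width'])
for n in('top','side'):
    p,d=manip.read_camera(n); cv2.imwrite(f'pics/{n}0.png',p); np.save(f'pics/{n}0.npy',d)
    c=manip.camera_params(n); print(n,c)
E
```

```text
0.0 [ 0.13532486 -0.50680785  0.20827605] [-6.04458005e-04  9.91510950e-01  1.30021805e-01 -7.50274207e-06] 0.99885845434995
top {'mtx': array([[502.93312322,   0.        , 321.50289589],
       [  0.        , 502.93312322, 199.79177806],
       [  0.        ,   0.        ,   1.        ]]), 'world_from_camera': array([[ 0.01306193,  0.99671697, -0.07990415,  0.44985925],
       [-0.99943146,  0.01549794,  0.02994291, -0.17349338],
       [ 0.03108295,  0.07946761,  0.99635272,  1.04092359],
       [ 0.        ,  0.        ,  0.        ,  1.        ]])}
side {'mtx': array([[520.17122214,   0.        , 306.42092062],
       [  0.        , 520.17122214, 203.20866376],
       [  0.        ,   0.        ,   1.        ]]), 'world_from_camera': array([[ 0.98228445,  0.09851297, -0.15941281,  0.38138605],
       [-0.1869801 ,  0.57187703, -0.79874595, -0.99229146],
       [ 0.01247769,  0.81440276,  0.58016589,  0.62086656],
       [ 0.        ,  0.        ,  0.        ,  1.        ]])}
```

View pics/top0.png

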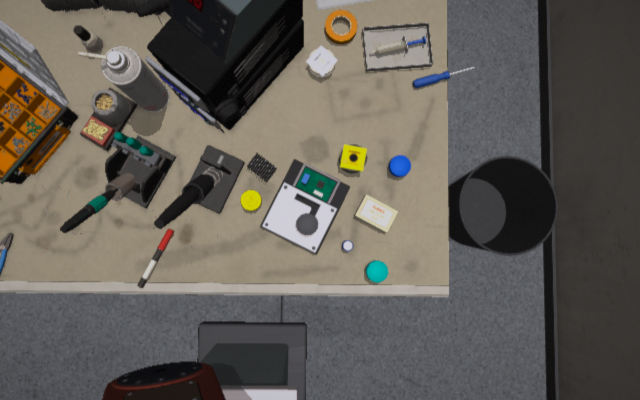

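View pics/side0.png

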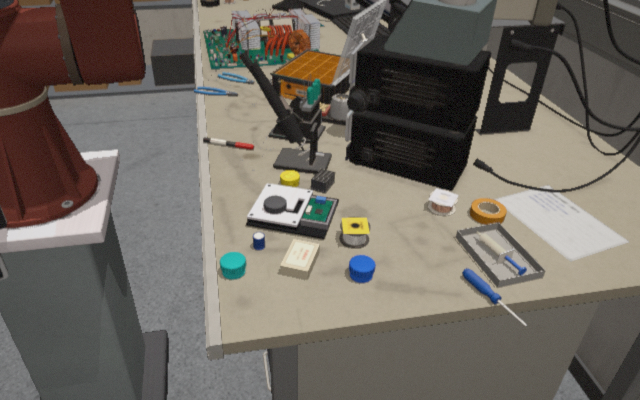

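The knob candidates are dark steel at top (307,224) sitting on the aluminium plate, turquoise at (377,271) and blue at (400,166). Only the dark one is in the slot, so it's the one meant. I'll confirm in an enlarged crop.

```bash
cat > h.py <<'E'
from bench import manip
import cv2, numpy as np
def ray(n,u,v,z):
    c=manip.camera_params(n);K=c['mtx'];T=c['world_from_camera']
    d=T[:3,:3]@np.array([(u-K[0,2])/K[0,0],-(v-K[1,2])/K[1,1],-1]); o=T[:3,3]
    return o+d*(z-o[2])/d[2]
def proj(n,P):
    c=manip.camera_params(n);K=c['mtx'];T=c['world_from_camera']
    q=T[:3,:3].T@(np.asarray(P)-T[:3,3]); return K[0,2]+K[0,0]*q[0]/-q[2],K[1,2]-K[1,1]*q[1]/-q[2]
E
python3 - <<'E'
from h import *
p=cv2.imread('pics/top0.png'); c=p[145:265,230:390]
cv2.imwrite('pics/c1.png',cv2.resize(c,None,fx=5,fy=5,interpolation=cv2.INTER_CUBIC))
d=np.load('pics/top0.npy')
T=manip.camera_params('top')['world_from_camera'];K=manip.camera_params('top')['mtx']
for u,v in((307,224),(285,225),(318,183)):
    D=float(d[v,u]); print(u,v,T[:3,:3]@(D*np.array([(u-K[0,2])/K[0,0],-(v-K[1,2])/K[1,1],-1]))+T[:3,3])
E
```

```text
307 224 [ 0.48127228 -0.17535384  0.04424111]
285 225 [ 0.47922757 -0.13114065  0.02553709]
318 183 [ 0.5656838  -0.19650082  0.02298581]
```

View pics/c1.png

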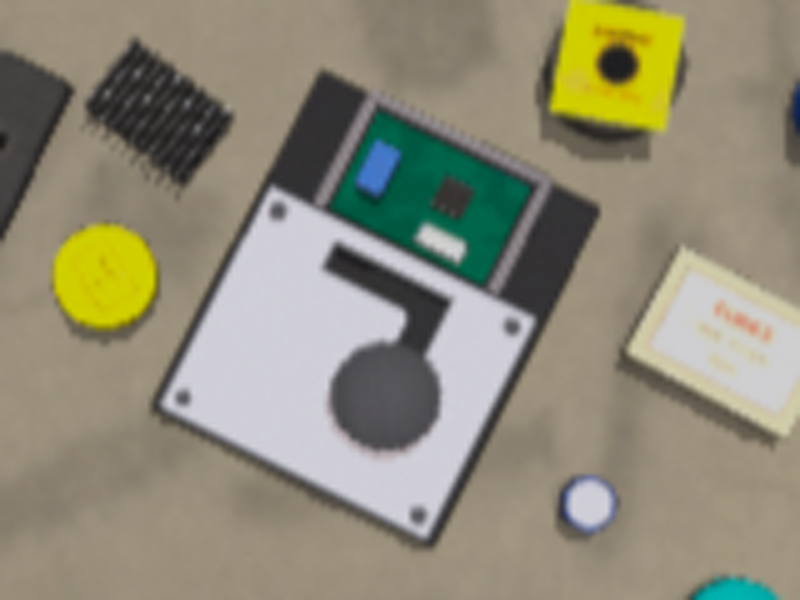

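The crop confirms it: dark-steel knob head at crop (386,395), in the slot's first leg. The slot corner is near (432,308) and its closed end near (335,258), to the left. Next I'll fit the fixture pose from the plate corners.

Run:
```python
from h import *
f=lambda x,y,z:ray('top',230+(x+.5)/5-.5,145+(y+.5)/5-.5,z)
W=np.array([f(270,187,.023),f(537,318,.023),f(429,541,.023),f(160,405,.023)])[:,:2]
J=np.array([[19,60],[19,-60],[-80,-60],[-80,60]])/1e3
a,b=J-J.mean(0),W-W.mean(0)
yaw=np.arctan2((a[:,0]*b[:,1]-a[:,1]*b[:,0]).sum(),(a*b).sum())
R=np.array([[np.cos(yaw),-np.sin(yaw)],[np.sin(yaw),np.cos(yaw)]])
t=W.mean(0)-R@J.mean(0)
print('yaw',yaw,'t',t,'res mm',1e3*(W-J@R.T-t))
k=f(386,393,.040)[:2]; print('knob',k,'jig',1e3*R.T@(k-t))
np.savez('jig.npz',R=R,t=t,yaw=yaw)
for n,x,y,z in(('end',335,258,.023),('slotout corner',450,300,.023),('slot farleft',338,243,.023),('heat',160,112,.028),('tin',105,275,.022),('cap',589,503,.026),('box',640,345,.02),('reel',615,70,.03)): print(n,(1e3*R.T@(f(x,y,z)[:2]-t)).round(1))
for n,q in(('start',(-45,-20)),('corner',(5,-20)),('end',(5,20))): print(n,R@(np.array(q)/1e3)+t)
s=manip.observe();from scipy.spatial.transform import Rotation as Q
print(Q.from_quat(np.r_[s['tcp_rot'][1:],s['tcp_rot'][0]]).as_matrix().round(3))
```

```text
yaw -0.4456122138622195 t [ 0.52329313 -0.17302309] res mm [[ 0.26743158  0.52065509]
 [ 0.27898396 -0.43562719]
 [-1.01469893 -0.50698566]
 [ 0.4682834   0.42195777]]
knob [ 0.48298973 -0.17493989] jig [-35.54148302 -19.10079894]
end [ 4.8 24. ]
slotout corner [ 10.3 -25.4]
slot farleft [10.9 25.7]
heat [ 26.1 113.6]
tin [-42.7 104.3]
cap [ -38.5 -111.9]
box [  28.5 -102.9]
reel [123.7 -44. ]
start [ 0.47406731 -0.17167456]
corner [ 0.51918465 -0.19322508]
end [ 0.53642507 -0.1571312 ]
[[ 0.966  0.258 -0.   ]
 [ 0.258 -0.966  0.001]
 [ 0.    -0.001 -1.   ]]
```

The fixture pose fits to within 1 mm, and the slot end, corner and knob (jig -35.5, -19) all agree with the given numbers. I'll use tool x = jig +y and tool y = jig +x, which means turning -0.864 rad about tool z with the fingers shut.

```bash
python3 -m handwheel '{"hand":[0,0,0,0,0],"travel":[[0,0,0],[0,0,0],[0,0,0],[0,0,0],[0,0,0]],"turn":[[0,0,-0.123],[0,0,-0.123],[0,0,-0.123],[0,0,-0.123],[0,0,-0.123]]}' 20
python3 -m handwheel '{"hand":[0,0,0],"travel":[[0,0,0],[0,0,0],[0,0,0]],"turn":[[0,0,-0.123],[0,0,-0.123],[0,0,0]]}'
cat >> h.py <<'E'
def st(goal=None):
    from scipy.spatial.transform import Rotation as Q
    j=np.load('jig.npz');R=j['R'];t=j['t'];s=manip.observe()
    M=Q.from_quat(np.r_[s['tcp_rot'][1:],s['tcp_rot'][0]]).as_matrix()
    p=s['tcp_pos'];x=R.T@M[:2,0]
    print('t',s['clock'],'jig tcp',(1e3*R.T@(p[:2]-t)).round(1),'z',round(1e3*p[2],1),'yaw err of tool x from jig y',np.arctan2(-x[0],x[1]).round(4),'tilt',M[2].round(3),'F',(R.T@s['wrist_force'][:2]).round(1),s['wrist_force'][2].round(1),'grip',s['grip_width'])
    if goal is not None:
        g=np.r_[R@(np.array(goal[:2])/1e3)+t,goal[2]/1e3]; print('tool travel mm',(1e3*M.T@(g-p)).round(1))
E
python3 -c "from h import *; st((-90,-20,80)); print(manip.observe()['joint_positions'])"
```

```text
clock: 0.52
tcp_pos: [0.1353, -0.5069, 0.2085]
tcp_rot: [-0.0, 0.904, 0.427, 0.0]
wrist_force: [-0.7, 0.6, 0.4]
grip_width: 0.297
gripper_force: 0.0
clock: 0.77
tcp_pos: [0.1353, -0.507, 0.2085]
tcp_rot: [-0.0, 0.845, 0.534, 0.0]
wrist_force: [0.6, -0.1, -1.3]
grip_width: -0.0
gripper_force: 0.0
t 0.7667 jig tcp [-206.1 -468.6] z 208.5 yaw err of tool x from jig y 0.0022 tilt [ 0.001 -0.    -1.   ] F [0.6 0.2] -1.3 grip -1.9334370153417532e-05
tool travel mm [448.3 117.2 128.7]
[-1.44935090e+00  2.91005086e-01 -1.53791516e-01  1.12669586e+00
 -1.26414233e-05  5.64839780e-01]
```

```bash
python3 -m handwheel '{"hand":[0,0,0,0,0],"travel":[[0.03,0.008,0.004],[0.03,0.008,0.004],[0.03,0.008,0.004],[0.03,0.008,0.004],[0.03,0.008,0.004]],"turn":[[0,0,0],[0,0,0],[0,0,0],[0,0,0],[0,0,0]]}' | head -2
python3 -m handwheel '{"hand":[0,0,0,0,0],"travel":[[0.03,0.008,0.004],[0.03,0.008,0.004],[0.03,0.008,0.004],[0.03,0.008,0.004],[0.03,0.008,0.004]],"turn":[[0,0,0],[0,0,0],[0,0,0],[0,0,0],[0,0,0]]}' | head -2
python3 -m handwheel '{"hand":[0,0,0,0,0],"travel":[[0.03,0.008,0.01],[0.03,0.008,0.01],[0.03,0.008,0.01],[0.03,0.008,0.01],[0.028,0.005,0.01]],"turn":[[0,0,0],[0,0,0],[0,0,0],[0,0,0],[0,0,0]]}' | head -2
python3 -m handwheel '{"hand":[0],"travel":[[0,0,0]],"turn":[[0,0,0]]}' | head -2
python3 - <<'E'
from h import *
st((-90,-20,60))
p,d=manip.read_camera('side'); u,v=map(int,proj('side',(0.48,-0.17,.04)))
cv2.imwrite('pics/s1.png',cv2.resize(p[v-80:v+50,u-80:u+90],None,fx=4,fy=4,interpolation=cv2.INTER_CUBIC)); print(u-80,v-80)
E
```

```text
clock: 1.18
tcp_pos: [0.2371, -0.3881, 0.1885]
clock: 1.6
tcp_pos: [0.3383, -0.2704, 0.1686]
clock: 2.02
tcp_pos: [0.4364, -0.153, 0.1183]
clock: 2.1
tcp_pos: [0.4363, -0.1505, 0.1171]
t 2.1 jig tcp [-88.2 -17.2] z 117.1 yaw err of tool x from jig y -0.0044 tilt [ 0.002 -0.002 -1.   ] F [-1.2 -0.4] -1.6 grip 0.0002753490762113466
tool travel mm [-2.9 -1.7 57.1]
193 119
```

View pics/s1.png

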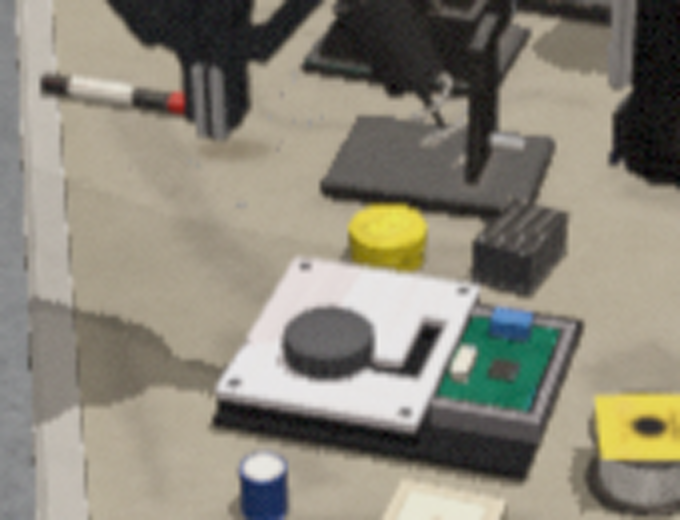

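The side view shows the shut fingertips hanging clear on the robot's side of the knob (tip at crop (213,132)), with the knob on the plate at (330,342). Now I'll descend and approach.

```bash
python3 -m handwheel '{"hand":[0,0,0,0,0],"travel":[[-0.002,0,0.02],[0,0,0.02],[0,0,0.02],[0,0,0.02],[0,0,0.0065]],"turn":[[0,0,0],[0,0,0],[0,0,0],[0,0,0],[0,0,0]]}' | head -2
python3 -m handwheel '{"hand":[0,0,0],"travel":[[0,0.003,0],[0,0.003,0],[0,0,0]],"turn":[[0,0,0.004],[0,0,0],[0,0,0]]}'
python3 -c "from h import *; st((-71,-20,30))"
```

```text
clock: 2.57
tcp_pos: [0.4326, -0.1563, 0.0304]
clock: 2.82
tcp_pos: [0.4413, -0.16, 0.0335]
tcp_rot: [0.001, 0.848, 0.53, 0.001]
wrist_force: [-0.3, -0.3, 0.3]
grip_width: -0.0
gripper_force: 0.0
t 2.8167 jig tcp [-79.6 -23.6] z 33.5 yaw err of tool x from jig y -0.0087 tilt [-0.     0.003 -1.   ] F [-0.1 -0.4] 0.3 grip -0.00017045366181470595
tool travel mm [3.7 8.5 3.6]
```

```bash
python3 -m handwheel '{"hand":[0,0,0],"travel":[[0.0035,0,0.002],[0,0,0],[0,0,0]],"turn":[[0,0,-0.009],[0,0,0],[0,0,0]]}' >/dev/null
python3 -c "from h import *; st((-71,-20,30))"
python3 -m handwheel '{"hand":[0,0,0,0],"travel":[[0,0.002,0],[0,0.002,0],[0,0,0],[0,0,0]],"turn":[[0,0,0],[0,0,0],[0,0,0],[0,0,0]]}' >/dev/null
python3 -c "from h import *; st((-71,-20,30))"
```

```text
t 3.0667 jig tcp [-81.2 -19.5] z 30.7 yaw err of tool x from jig y 0.002 tilt [ 0.     0.001 -1.   ] F [-0.4  0.2] 0.0 grip -0.0014290636492880055
tool travel mm [-0.5 10.2  0.7]
t 3.4 jig tcp [-77.2 -19.7] z 30.4 yaw err of tool x from jig y 0.0016 tilt [-0.  0. -1.] F [ 0.  -0.1] -0.1 grip -0.005329895332858353
tool travel mm [-0.3  6.2  0.4]
```

```bash
python3 -m handwheel '{"hand":[0,0,0,0,0],"travel":[[0,0.002,0],[0,0.002,0],[0,0.002,0],[0,0.002,0],[0,0.002,0]],"turn":[[0,0,0],[0,0,0],[0,0,0],[0,0,0],[0,0,0]]}' >/dev/null
python3 -c "from h import *; st()"
python3 -m handwheel '{"hand":[0,0,0,0,0],"travel":[[0,0.002,0],[0,0.002,0],[0,0.002,0],[0,0.002,0],[0,0.002,0]],"turn":[[0,0,0],[0,0,0],[0,0,0],[0,0,0],[0,0,0]]}' >/dev/null
python3 - <<'E'
from h import *
st()
p,d=manip.read_camera('side'); u,v=193,119
cv2.imwrite('pics/s2.png',cv2.resize(p[v+20:v+130,u:u+170],None,fx=4,fy=4,interpolation=cv2.INTER_CUBIC))
E
```

```text
t 3.8167 jig tcp [-67.2 -19.7] z 30.3 yaw err of tool x from jig y 0.0016 tilt [ 0. -0. -1.] F [-0.5  0.3] -0.4 grip -0.0035154804431362413
t 4.2333 jig tcp [-57.3 -19.7] z 30.3 yaw err of tool x from jig y 0.0016 tilt [-0. -0. -1.] F [ 0.6 -0.4] -0.4 grip 0.000488310825405044
```

View pics/s2.png

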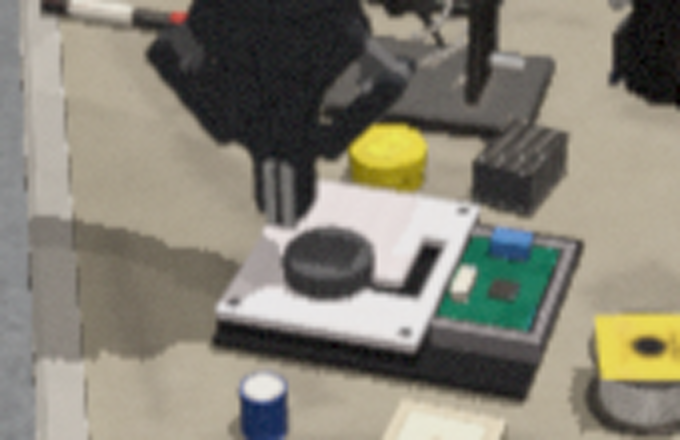

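The tip at crop (280,222) isn't at the knob (330,262) yet, and there's no contact. I'll check the tip against the TCP projection.

Run:
```python
from h import *
j=np.load('jig.npz');R,t=j['R'],j['t']
s=manip.observe(); c=lambda P:tuple(round((a-b)*4) for a,b in zip(proj('side',P),(193,139)))
print('tcp',c(s['tcp_pos']))
w=lambda x,y,z:c(np.r_[R@(np.array([x,y])/1e3)+t,z/1e3])
for n,q in(('TCP jig axes +y10',(-57,-9.7,30)),('knob top',(-35.5,-19.5,40)),('plate c',(-80,-60,23)),('plate c',(-80,60,23)),('plate',(19,60,23)),('plate',(19,-60,23)),('corner',(5,-20,23)),('end',(5,20,23))): print(n,w(*q))
p,d=manip.read_camera('top'); u,v=map(int,proj('top',s['tcp_pos'])); print('top tcp',u,v)
cv2.imwrite('pics/t2.png',cv2.resize(p[145:265,230:390],None,fx=5,fy=5,interpolation=cv2.INTER_CUBIC))
T=manip.camera_params('side')['world_from_camera'];K=manip.camera_params('side')['mtx']
p,d=manip.read_camera('side')
for u,v in((263,190),(264,192),(262,188),(265,185)):
    D=float(d[v,u]);P=T[:3,:3]@(D*np.array([(u-K[0,2])/K[0,0],-(v-K[1,2])/K[1,1],-1]))+T[:3,3]; print(u,v,(1e3*R.T@(P[:2]-t)).round(1),P[2].round(4))
```

```text
tcp (288, 258)
TCP jig axes +y10 (294, 247)
knob top (329, 248)
plate c (215, 310)
plate c (294, 177)
plate (478, 206)
plate (415, 344)
corner (409, 291)
end (431, 245)
top tcp 302 232
263 190 [-54.7 -32.8] 0.0709
264 192 [-54.3 -28.9] 0.0639
262 188 [-57.6 -29.9] 0.0731
265 185 [-50.7 -31.7] 0.0822
```

View pics/t2.png

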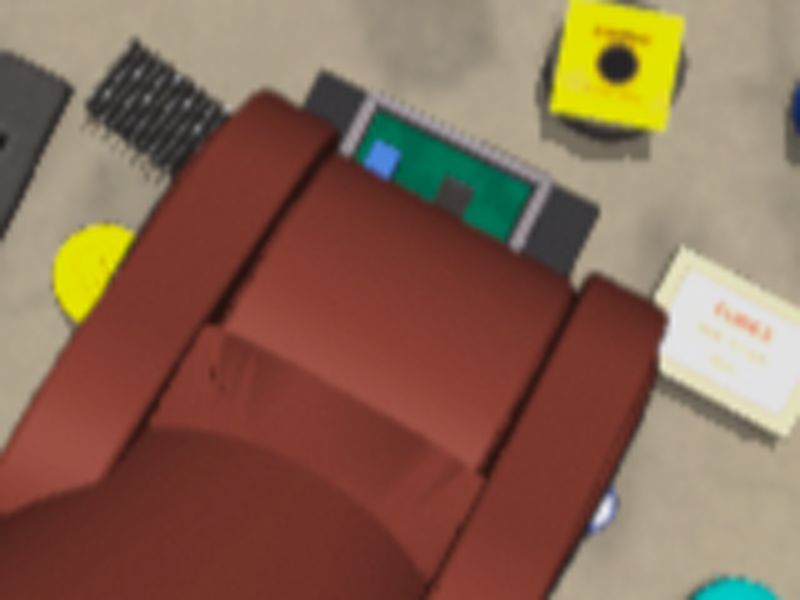

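The top view is blocked by the arm. In the side view the tip's pixel and depth suggest its end is about 60 mm up, although the TCP reads 30 mm. Having no contact at x=-57 agrees with that. I'll check it with the point cloud.

```bash
cat >> h.py <<'E'
def cloud(n):
    p,d=manip.read_camera(n);c=manip.camera_params(n);K=c['mtx'];T=c['world_from_camera']
    j=np.load('jig.npz');v,u=np.mgrid[:400,:640]
    P=np.stack([(u-K[0,2])/K[0,0]*d,-(v-K[1,2])/K[1,1]*d,-d],-1)@T[:3,:3].T+T[:3,3]
    P[...,:2]=(P[...,:2]-j['t'])@j['R']; P[d==0]=np.nan
    return p,1e3*P
E
python3 - <<'E'
from h import *
st()
p,P=cloud('side')
for v in range(170,212,2):
    print(v,[f"{P[v,u,0]:.0f},{P[v,u,1]:.0f},{P[v,u,2]:.0f}" for u in range(258,276,3)], [int(p[v,u].mean()) for u in range(258,276,3)])
E
```

```text
t 4.3833 jig tcp [-57.4 -19.7] z 30.3 yaw err of tool x from jig y 0.0016 tilt [-0. -0. -1.] F [0.5 0.5] 1.4 grip 0.004006306390784698
170 ['-64,-31,113', '-62,-18,105', '-49,-37,119', '-43,-38,120', '-45,-16,107', '-39,-16,108'] [34, 40, 31, 30, 36, 45]
172 ['-63,-34,110', '-63,-18,100', '-51,-34,112', '-45,-33,112', '-43,-22,107', '-37,-23,108'] [29, 33, 36, 34, 34, 38]
174 ['-63,-33,105', '-60,-25,101', '-52,-30,105', '-46,-30,107', '-42,-27,105', '-34,-33,110'] [32, 30, 31, 37, 37, 37]
176 ['-64,-32,100', '-59,-27,98', '-51,-33,103', '-46,-32,103', '-42,-27,101', '-34,-32,105'] [35, 32, 36, 32, 31, 35]
178 ['-63,-34,97', '-60,-27,93', '-52,-32,98', '-45,-35,101', '-42,-27,96', '-35,-31,100'] [34, 48, 37, 35, 34, 87]
180 ['-66,-28,89', '-59,-29,90', '-52,-32,94', '-46,-32,94', '-43,-24,90', '-83,111,-1'] [60, 91, 92, 35, 33, 164]
182 ['-67,-26,82', '-59,-31,87', '-53,-30,88', '-48,-28,87', '-43,-25,86', '-81,106,-3'] [59, 75, 112, 37, 37, 161]
184 ['-67,-25,77', '-59,-30,82', '-53,-30,83', '-48,-27,82', '-43,-25,82', '-77,93,1'] [55, 84, 112, 38, 26, 199]
186 ['-66,-27,74', '-59,-
[... 773 characters left out ...]
, 60]
200 ['-78,-1,22', '-70,-4,26', '-65,-3,25', '-51,-23,42', '-46,-18,40', '-40,-20,42'] [160, 160, 154, 59, 61, 60]
202 ['-76,-6,21', '-70,-6,22', '-57,-24,37', '-50,-27,40', '-43,-27,42', '-38,-25,41'] [158, 155, 85, 60, 60, 61]
204 ['-72,-17,24', '-67,-15,24', '-54,-31,38', '-47,-34,40', '-42,-31,39', '-36,-31,41'] [158, 157, 60, 77, 77, 63]
206 ['-71,-20,22', '-65,-21,23', '-54,-33,34', '-46,-38,39', '-39,-41,42', '-35,-36,40'] [156, 158, 69, 85, 103, 107]
208 ['-69,-27,22', '-62,-27,24', '-54,-33,29', '-46,-39,35', '-38,-43,39', '-33,-42,40'] [158, 160, 82, 48, 66, 78]
210 ['-67,-33,22', '-61,-33,23', '-54,-33,25', '-46,-40,31', '-39,-42,34', '-33,-42,35'] [173, 193, 142, 47, 50, 47]
```

The point cloud shows the shut fingers spanning x -68..-43 with a near face at y -30, so the horizontal position is right. The real tip is at z≈55 mm, about 25 mm above the reported TCP. The plate and knob heights read correctly, so I trust the camera. I'll back off, descend by the difference in stages, and verify.

```bash
python3 -m handwheel '{"hand":[0,0,0,0],"travel":[[0,-0.012,0],[0,-0.012,0],[0,0,0],[0,0,0]],"turn":[[0,0,0],[0,0,0],[0,0,0],[0,0,0]]}' >/dev/null
python3 -m handwheel '{"hand":[0,0,0,0],"travel":[[0,0,0.007],[0,0,0.006],[0,0,0],[0,0,0]],"turn":[[0,0,0],[0,0,0],[0,0,0],[0,0,0]]}' >/dev/null
cat >> h.py <<'E'
def tip():
    st(); s=manip.observe(); p,P=cloud('side'); j=np.load('jig.npz')
    c=1e3*(j['R'].T@(s['tcp_pos'][:2]-j['t'])); z=1e3*s['tcp_pos'][2]
    u,v=map(int,proj('side',s['tcp_pos']))
    for V in range(v-26,v+8,2):
        print(V,[f"{P[V,U,0]:.0f},{P[V,U,1]:.0f},{P[V,U,2]:.0f}" for U in range(u-12,u+12,3)])
E
python3 -c "from h import *; tip()"
```

```text
t 5.1 jig tcp [-81.7 -19.7] z 16.7 yaw err of tool x from jig y 0.0015 tilt [ 0.    -0.001 -1.   ] F [-1.8 -0.1] 0.4 grip -0.0010525851118333848
181 ['-148,85,1', '-91,-35,86', '-85,-35,87', '-83,-24,81', '-74,-31,87', '-69,-29,86', '-64,-26,85', '-55,-35,92']
183 ['-144,77,1', '-92,-34,81', '-87,-29,79', '-83,-26,78', '-73,-35,85', '-69,-31,83', '-64,-27,81', '-56,-33,86']
185 ['-144,75,-2', '-95,-26,71', '-88,-29,74', '-81,-31,76', '-75,-31,77', '-71,-25,74', '-67,-19,71', '-98,82,1']
187 ['-139,61,2', '-134,67,-1', '-87,-31,71', '-82,-29,71', '-75,-31,73', '-72,-25,69', '-67,-20,67', '-97,78,-1']
189 ['-137,57,-0', '-130,57,1', '-87,-32,66', '-82,-29,66', '-76,-30,68', '-71,-26,66', '-68,-19,62', '-94,70,-1']
191 ['-134,49,1', '-127,49,2', '-88,-29,60', '-83,-28,60', '-76,-31,63', '-71,-26,61', '-70,-13,53', '-80,31,22']
193 ['-131,42,1', '-126,44,0', '-89,-30,56', '-82,-30,57', '-76,-30,58', '-72,-26,56', '-69,-17,51', '-77,20,25']
195 ['-129,37,-1', '-123,37,0', '-89,-28,50', '-82,-31,53', '-76,-32,55', '-72,-27,52', '-94,50,-3', '-74,12,26']
197 ['-127,30,-1', '-120,29,1', '-11
[... 274 characters left out ...]
74,-4,22', '-68,-4,23']
203 ['-118,7,1', '-112,9,1', '-106,10,1', '-101,12,1', '-95,15,0', '-77,-15,24', '-72,-12,23', '-67,-8,21']
205 ['-116,2,0', '-110,3,1', '-104,4,1', '-99,9,-1', '-93,9,-0', '-74,-22,25', '-70,-18,23', '-64,-15,22']
207 ['-114,-5,1', '-109,-1,-1', '-102,-2,1', '-95,-3,3', '-78,-29,24', '-73,-27,24', '-67,-25,23', '-62,-23,23']
209 ['-110,-14,3', '-105,-11,1', '-99,-9,1', '-93,-10,3', '-76,-34,23', '-71,-33,24', '-65,-32,24', '-59,-30,24']
211 ['-109,-17,-0', '-103,-15,-0', '-98,-14,-0', '-80,-43,24', '-75,-40,23', '-69,-38,23', '-63,-37,23', '-56,-39,26']
213 ['-105,-27,2', '-100,-23,1', '-94,-22,1', '-78,-47,22', '-72,-46,23', '-66,-46,24', '-61,-44,24', '-55,-44,25']
```

The offset is the same again: TCP 16.7, tip about 42. Lowering 12 mm puts the tip near 30.

```bash
python3 -m handwheel '{"hand":[0,0,0,0,0],"travel":[[0,0,0.004],[0,0,0.004],[0,0,0.004],[0,0,0],[0,0,0]],"turn":[[0,0,0],[0,0,0],[0,0,0],[0,0,0],[0,0,0]]}' | grep force
python3 -c "from h import *; st()"
python3 -m handwheel '{"hand":[0,0,0,0],"travel":[[0,0.003,0],[0,0.003,0],[0,0.003,0],[0,0,0]],"turn":[[0,0,0],[0,0,0],[0,0,0],[0,0,0]]}' | grep force
python3 -c "from h import *; tip()" | grep -v -- '-99'
```

```text
wrist_force: [0.1, 0.2, -0.3]
gripper_force: 0.0
t 5.5667 jig tcp [-81.8 -19.7] z 5.0 yaw err of tool x from jig y 0.0016 tilt [ 0.    -0.001 -1.   ] F [-0.   0.3] -0.3 grip 0.0024354071410027825
wrist_force: [0.1, 0.2, 0.8]
gripper_force: 0.0
t 5.9 jig tcp [-71.4 -19.8] z 5.5 yaw err of tool x from jig y 0.0016 tilt [-0.     0.001 -1.   ] F [0.  0.3] 0.8 grip -0.0029195075532536235
186 ['-131,72,-1', '-83,-31,74', '-77,-31,75', '-72,-27,73', '-64,-33,79', '-59,-30,78', '-54,-28,77', '-47,-31,80']
188 ['-127,61,2', '-84,-30,68', '-77,-31,70', '-72,-28,69', '-64,-33,74', '-59,-32,74', '-55,-27,72', '-45,-38,80']
190 ['-125,56,0', '-120,59,-1', '-78,-31,65', '-71,-31,67', '-65,-33,69', '-59,-33,70', '-59,-16,60', '-71,37,22']
192 ['-123,51,-1', '-116,48,2', '-78,-30,60', '-72,-31,62', '-65,-31,63', '-61,-26,61', '-57,-20,58', '-69,30,23']
194 ['-121,44,-1', '-114,44,0', '-80,-25,52', '-72,-30,57', '-66,-30,58', '-61,-27,57', '-58,-19,52', '-66,21,24']
196 ['-117,34,1', '-111,35,1', '-81,-24,46', '-72,-32,54', '-66,-31,54', '-61,-28,53', '-58,-19,47', '-64,15,23']
198 ['-115,29,-0', '-1
[... 428 characters left out ...]
,41']
208 ['-103,-5,-0', '-97,-4,1', '-80,-30,22', '-74,-31,24', '-68,-29,24', '-63,-26,23', '-55,-32,28', '-45,-41,36']
210 ['-101,-11,-0', '-95,-10,0', '-77,-37,23', '-71,-38,24', '-66,-35,24', '-60,-35,24', '-55,-30,22', '-46,-40,31']
212 ['-98,-20,1', '-92,-17,1', '-75,-44,23', '-68,-46,26', '-64,-40,23', '-59,-38,22', '-53,-37,23', '-46,-39,26']
214 ['-96,-24,0', '-79,-50,22', '-73,-50,23', '-68,-48,22', '-62,-47,23', '-56,-45,23', '-51,-44,24', '-45,-42,23']
216 ['-93,-31,1', '-77,-56,22', '-71,-56,23', '-65,-54,23', '-59,-54,24', '-54,-51,23', '-49,-49,23', '-43,-50,24']
218 ['-91,-37,0', '-77,-57,18', '-70,-60,21', '-64,-60,22', '-58,-59,23', '-52,-58,24', '-47,-56,24', '-41,-56,24']
```

The tip is at about 31 mm against the knob's wall band (23–40), with its front edge at x≈-58, so contact is imminent. Starting the push.

```bash
python3 -m handwheel '{"hand":[0,0,0,0,0],"travel":[[0,0.002,0],[0,0.002,0],[0,0.002,0],[0,0.002,0],[0,0.002,0]],"turn":[[0,0,0],[0,0,0],[0,0,0],[0,0,0],[0,0,0]]}' >/dev/null
python3 -c "from h import *; st()"
python3 -m handwheel '{"hand":[0,0,0,0,0],"travel":[[0,0.002,0],[0,0.002,0],[0,0.002,0],[0,0.002,0],[0,0.002,0]],"turn":[[0,0,0],[0,0,0],[0,0,0],[0,0,0],[0,0,0]]}' >/dev/null
cat >> h.py <<'E'
def knob():
    # circle fit to head's top rim via top-height points
    p,P=cloud('side'); X,Y,Z=P[...,0],P[...,1],P[...,2]
    m=(Z>36)&(Z<44)&(X>-70)&(X<32)&(Y>-46)&(Y<46)&(p.max(2)<100)&(p.max(2).astype(int)-p.min(2)<30)
    k=cv2.morphologyEx(m.astype(np.uint8),cv2.MORPH_OPEN,np.ones((3,3)))
    n,l,s,c=cv2.connectedComponentsWithStats(k); i=1+s[1:,4].argmax(); q=P[l==i]
    print('knob area',s[i],'x',np.percentile(q[:,0],[1,99]).round(1),'y',np.percentile(q[:,1],[1,99]).round(1),'mean',q.mean(0).round(1))
E
python3 -c "from h import *; st(); knob()"
```

```text
t 6.3667 jig tcp [-62.3 -19.7] z 5.3 yaw err of tool x from jig y 0.0016 tilt [ 0. -0. -1.] F [-1.8 -0.3] -0.6 grip -0.002963868199093671
t 6.7833 jig tcp [-52.2 -19.7] z 5.3 yaw err of tool x from jig y 0.0017 tilt [-0.  0. -1.] F [-0.8 -0.6] -0.6 grip 0.002963902863585671
knob area [274 198  16   9 102] x [-35.9  -7.9] y [-33.3  -6.1] mean [-21.6 -21.2  41. ]
```

```bash
python3 -m handwheel '{"hand":[0,0,0,0,0],"travel":[[0,0.002,0],[0,0.002,0],[0,0.002,0],[0,0.002,0],[0,0.002,0]],"turn":[[0,0,0],[0,0,0],[0,0,0],[0,0,0],[0,0,0]]}' | grep force
python3 -m handwheel '{"hand":[0,0,0,0,0],"travel":[[0,0.002,0],[0,0.002,0],[0,0.002,0],[0,0,0],[0,0,0]],"turn":[[0,0,0],[0,0,0],[0,0,0],[0,0,0],[0,0,0]]}' | grep force
python3 - <<'E'
from h import *
st(); knob()
p,d=manip.read_camera('side'); c=cv2.resize(p[139:249,193:363],None,fx=4,fy=4,interpolation=cv2.INTER_CUBIC)
cv2.imwrite('pics/s3.png',c)
j=np.load('jig.npz')
for x in(-5,0,5): print(x,[round((a-b)*4) for a,b in zip(proj('side',np.r_[j['R']@np.array([x/1e3,-.02])+j['t'],.04]),(193,139))])
E
```

```text
wrist_force: [-1.3, 0.3, 0.5]
gripper_force: 0.5
wrist_force: [0.6, 0.8, 0.2]
gripper_force: 0.0
t 7.6667 jig tcp [-36.  -19.7] z 5.4 yaw err of tool x from jig y 0.0016 tilt [-0.     0.001 -1.   ] F [0.2 1. ] 0.2 grip -0.00044478401597847244
knob area [282 200  17   9 121] x [-19.6   8.2] y [-36.2  -5.9] mean [ -5.4 -21.7  41. ]
-5 [389, 259]
0 [399, 260]
5 [409, 262]
```

View pics/s3.png

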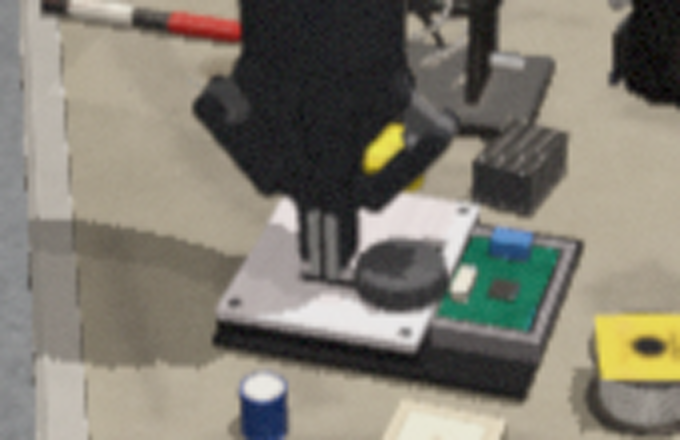

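The knob's head now spans crop x 357–447, centre (402,262), which puts the pin at about x=+1.5, short of the corner at +5. I'll nudge on in small steps and watch the force.

```bash
python3 -m handwheel '{"hand":[0,0,0,0],"travel":[[0,0.001,0],[0,0.001,0],[0,0.001,0],[0,0,0]],"turn":[[0,0,0],[0,0,0],[0,0,0],[0,0,0]]}' >/dev/null
python3 -c "from h import *; st(); knob()"
python3 -m handwheel '{"hand":[0,0,0],"travel":[[0,0.001,0],[0,0,0],[0,0,0]],"turn":[[0,0,0],[0,0,0],[0,0,0]]}' >/dev/null
python3 -c "from h import *; st(); knob()"
```

```text
t 8.1 jig tcp [-33.4 -19.6] z 5.3 yaw err of tool x from jig y 0.0016 tilt [ 0. -0. -1.] F [-2.   1.4] 1.1 grip -0.0006964351227657308
knob area [284 200  19   9 129] x [-16.2  16.2] y [-35.3  -4.4] mean [ -0.2 -20.   41.2]
t 8.4 jig tcp [-32.4 -19.6] z 5.3 yaw err of tool x from jig y 0.0016 tilt [ 0. -0. -1.] F [-1.9  0.3] -0.1 grip 0.0005306762048401649
knob area [284 200  19   9 130] x [-15.9  16. ] y [-35.7  -3.6] mean [ -0.7 -20.8  40.9]
```

```bash
python3 -m handwheel '{"hand":[0,0,0],"travel":[[0,0.001,0],[0,0,0],[0,0,0]],"turn":[[0,0,0],[0,0,0],[0,0,0]]}' >/dev/null
python3 -c "from h import *; st()"
python3 -m handwheel '{"hand":[0,0,0],"travel":[[0,0.0007,0],[0,0,0],[0,0,0]],"turn":[[0,0,0],[0,0,0],[0,0,0]]}' >/dev/null
python3 -c "from h import *; st()
p,d=manip.read_camera('side');print(p[203:208,276:312].max(2))"
```

```text
t 8.7 jig tcp [-31.3 -19.6] z 5.3 yaw err of tool x from jig y 0.0016 tilt [ 0.  0. -1.] F [-1.2 -0.6] 0.7 grip 0.002367598828102939
t 8.95 jig tcp [-30.6 -19.6] z 5.3 yaw err of tool x from jig y 0.0016 tilt [-0.  0. -1.] F [-1.2  0.3] -0.7 grip 0.0005074222761532484
[[ 59  96 112 108  65  39  35  64 118 103  66  62  58  62  60  59  61  55
   66  63  60  63  61  79  94  96 101  98 101 120 157 142  92 108 113 110]
 [ 59  99 115 107  68  35  44  89 140  81  65  61  61  60  57  61  64  62
   66  60  62  62  72  95  99  97 100  96  98  98 101 100 109 118 115 114]
 [ 61  96 114 110  70  48  66 116 131  74  68  62  57  62  62  59  62  62
   64  61  67  62  83  97  99  98  99  99 100 101  93 100 149 164 152 146]
 [ 59 100 117 107  85  76 101 133  83  67  71  70  64  66  64  64  66  65
   64  64  66  70  92  99 102 103 101 102  98  96  97 130 196 211 201 184]
 [ 59  92 112 110  97 117 135 144  75  62  87  82  83  81  69  79  82  70
   69  71  70  75  93 106 107 107 108 108 102  98  97 155 218 226 224 185]]
```

The pin is at about x=5.5–6.3 (head spans columns 285–307) with low force, so it's at the corner within play. I'll back off, lift, go round to the knob's -y side, and lower.

```bash
python3 -m handwheel '{"hand":[0,0,0,0,0],"travel":[[0,-0.01,0],[0,-0.005,-0.005],[0,0,-0.02],[0,0,-0.01],[0,0,0]],"turn":[[0,0,0],[0,0,0],[0,0,0],[0,0,0],[0,0,0]]}' | grep -E 'pos|force'
python3 -m handwheel '{"hand":[0,0,0,0,0],"travel":[[-0.016,0.016,0],[-0.016,0.016,0],[-0.012,0.016,0],[0,0,0],[0,0,0]],"turn":[[0,0,0],[0,0,0],[0,0,0],[0,0,0],[0,0,0]]}' | grep -E 'pos|force'
python3 -c "from h import *; st((4,-65,5)); knob()"
```

```text
tcp_pos: [0.4755, -0.172, 0.0427]
wrist_force: [0.5, -0.3, 0.4]
gripper_force: 0.0
tcp_pos: [0.4982, -0.2321, 0.0398]
wrist_force: [0.5, 1.2, -1.1]
gripper_force: 0.0
t 9.8333 jig tcp [  2.9 -64.1] z 39.8 yaw err of tool x from jig y 0.0004 tilt [ 0.  0. -1.] F [-0.1  1.3] -1.1 grip -0.0004559151963611875
tool travel mm [-0.9  1.1 34.8]
knob area [296 200   5   4  18] x [ 3.1 12. ] y [-17.2  -3. ] mean [  7.2 -10.   41.1]
```

```bash
python3 -m handwheel '{"hand":[0,0,0,0,0],"travel":[[-0.001,0.001,0.012],[0,0,0.012],[0,0,0.0105],[0,0,0],[0,0,0]],"turn":[[0,0,0],[0,0,0],[0,0,0],[0,0,0],[0,0,0]]}' | grep -E 'pos|force'
python3 - <<'E'
from h import *
st()
p,d=manip.read_camera('side'); cv2.imwrite('pics/s4.png',cv2.resize(p[139:249,193:363],None,fx=4,fy=4,interpolation=cv2.INTER_CUBIC))
E
```

```text
tcp_pos: [0.4977, -0.2318, 0.0053]
wrist_force: [0.5, -0.2, 0.4]
gripper_force: 0.0
t 10.3 jig tcp [  2.3 -64.1] z 5.3 yaw err of tool x from jig y 0.0021 tilt [ 0.    -0.002 -1.   ] F [0.6 0. ] 0.4 grip 0.00232715408904092
```

View pics/s4.png

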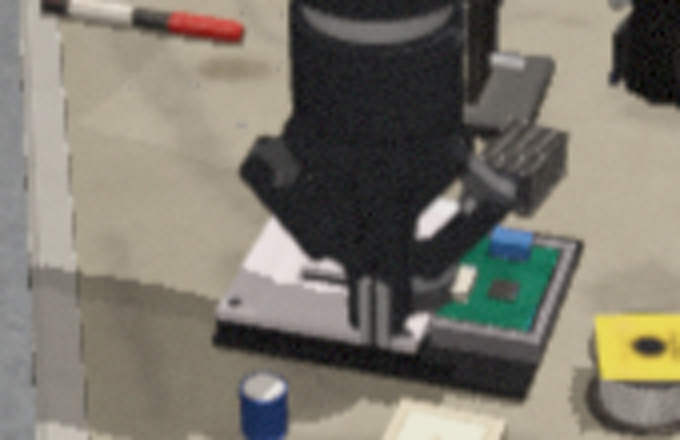

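The fingertip is down on the near side of the knob (tip crop (375,340), knob visible behind at (435,285)). Nothing else is touched. Pushing along +y.

```bash
python3 -m handwheel '{"hand":[0,0,0,0,0],"travel":[[0.002,0.0003,0],[0.002,0.0003,0],[0.002,0.0003,0],[0.002,0,0],[0.002,0,0]],"turn":[[0,0,-0.002],[0,0,0],[0,0,0],[0,0,0],[0,0,0]]}' | grep force
python3 -c "from h import *; st()"
python3 -m handwheel '{"hand":[0,0,0,0,0],"travel":[[0.0015,0,0],[0.0015,0,0],[0.0015,0,0],[0.0015,0,0],[0,0,0]],"turn":[[0,0,0],[0,0,0],[0,0,0],[0,0,0],[0,0,0]]}' | grep force
python3 -c "from h import *; st()"
```

```text
wrist_force: [0.2, -0.1, 0.7]
gripper_force: 0.0
t 10.7667 jig tcp [  4.4 -54.3] z 6.1 yaw err of tool x from jig y 0.0038 tilt [-0.  0. -1.] F [ 0.3 -0. ] 0.7 grip -0.0009124217269997542
wrist_force: [0.2, -1.1, 1.5]
gripper_force: 0.3
t 11.1833 jig tcp [  4.3 -48.4] z 5.9 yaw err of tool x from jig y 0.0037 tilt [-0.  0. -1.] F [ 0.6 -0.9] 1.5 grip -0.0018697109786061281
```

```bash
python3 -m handwheel '{"hand":[0,0,0,0,0],"travel":[[0.002,0,0],[0.002,0,0],[0.002,0,0],[0.002,0,0],[0.002,0,0]],"turn":[[0,0,-0.002],[0,0,0],[0,0,0],[0,0,0],[0,0,0]]}' | grep force
python3 -c "from h import *; st()"
python3 -m handwheel '{"hand":[0,0,0,0,0],"travel":[[0.002,0,0],[0.002,0,0],[0.002,0,0],[0.002,0,0],[0.002,0,0]],"turn":[[0,0,0],[0,0,0],[0,0,0],[0,0,0],[0,0,0]]}' | grep force
python3 -c "from h import *; st()"
```

```text
wrist_force: [-0.5, -2.2, 1.0]
gripper_force: 1.0
t 11.6 jig tcp [  4.2 -38.4] z 5.9 yaw err of tool x from jig y 0.0056 tilt [-0.  0. -1.] F [ 0.5 -2.2] 1.0 grip 0.0031132745527030744
wrist_force: [-0.6, -1.7, 2.6]
gripper_force: 1.1
t 12.0167 jig tcp [  4.1 -28.4] z 5.8 yaw err of tool x from jig y 0.0056 tilt [-0.  0. -1.] F [ 0.2 -1.8] 2.6 grip -0.00046975408936414105
```

Run:
```python
from h import *
p,d=manip.read_camera('side'); cv2.imwrite('pics/s5.png',cv2.resize(p[139:249,193:363],None,fx=4,fy=4,interpolation=cv2.INTER_CUBIC))
j=np.load('jig.npz')
for y in(-5,0,10,20): print(y,[round((a-b)*4) for a,b in zip(proj('side',np.r_[j['R']@np.array([.005,y/1e3])+j['t'],.04]),(193,139))])
```

```text
-5 [418, 245]
0 [420, 239]
10 [426, 228]
20 [431, 217]
```

View pics/s5.png

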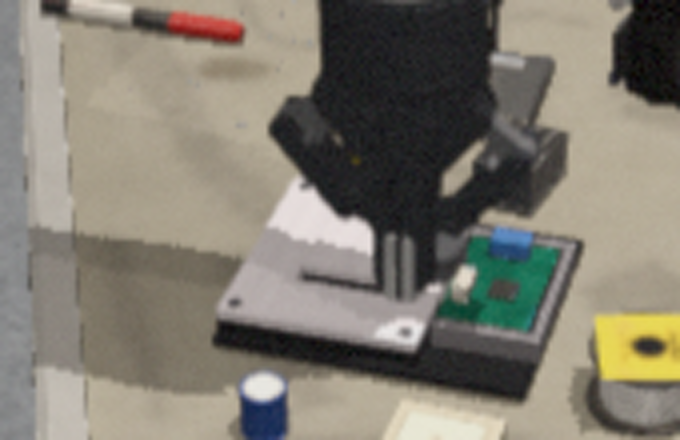

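The knob is travelling ahead of the finger along the second leg (visible behind it near (445,245)) with 2 N resistance. About 15 mm remain.

```bash
python3 -m handwheel '{"hand":[0,0,0,0,0],"travel":[[0.002,0,0],[0.002,0,0],[0.002,0,0],[0.002,0,0],[0.002,0,0]],"turn":[[0,0,-0.004],[0,0,0],[0,0,0],[0,0,0],[0,0,0]]}' | grep force
python3 -c "from h import *; st()"
python3 -m handwheel '{"hand":[0,0,0],"travel":[[0.0015,0,0],[0.0015,0,0],[0,0,0]],"turn":[[0,0,0],[0,0,0],[0,0,0]]}' | grep force
python3 -c "from h import *; st()"
python3 -m handwheel '{"hand":[0,0,0],"travel":[[0.001,0,0],[0,0,0],[0,0,0]],"turn":[[0,0,0],[0,0,0],[0,0,0]]}' | grep force
python3 -c "from h import *; st()"
```

```text
wrist_force: [-1.2, -2.6, 2.1]
gripper_force: 1.1
t 12.4833 jig tcp [  4.  -18.4] z 5.8 yaw err of tool x from jig y 0.0095 tilt [-0.  0. -1.] F [ 0.  -2.9] 2.1 grip -0.0013000933270138513
wrist_force: [-0.3, -1.1, 1.0]
gripper_force: 0.3
t 12.7333 jig tcp [  3.9 -15.2] z 5.8 yaw err of tool x from jig y 0.0098 tilt [ 0. -0. -1.] F [ 0.2 -1.1] 1.0 grip 0.0004427336907991567
wrist_force: [-0.2, -1.2, 0.1]
gripper_force: 0.4
t 12.9833 jig tcp [  3.9 -14.4] z 5.8 yaw err of tool x from jig y 0.0096 tilt [ 0. -0. -1.] F [ 0.4 -1.2] 0.1 grip 0.00031330752141651194
```

Continuing in 1 mm steps to feel the end wall.

```bash
python3 -m handwheel '{"hand":[0,0],"travel":[[0.001,0,0],[0,0,0]],"turn":[[0,0,0],[0,0,0]]}' | grep wrist
python3 -m handwheel '{"hand":[0,0],"travel":[[0.0007,0,0],[0,0,0]],"turn":[[0,0,0],[0,0,0]]}' | grep wrist
python3 -c "from h import *; st()"
```

```text
wrist_force: [-0.3, -1.2, -0.1]
wrist_force: [-0.2, -1.4, -0.2]
t 13.3167 jig tcp [  3.8 -12.8] z 5.8 yaw err of tool x from jig y 0.0096 tilt [ 0. -0. -1.] F [ 0.4 -1.3] -0.2 grip 0.0025748514966047044
```

```bash
python3 -m handwheel '{"hand":[0,0],"travel":[[0.0007,0,0],[0,0,0]],"turn":[[0,0,0],[0,0,0]]}' | grep wrist
python3 -m handwheel '{"hand":[0,0],"travel":[[0.0006,0,0],[0,0,0]],"turn":[[0,0,0],[0,0,0]]}' | grep wrist
python3 -c "from h import *; st()"
```

```text
wrist_force: [-0.7, -0.3, 1.0]
wrist_force: [-0.1, -1.3, 0.1]
t 13.65 jig tcp [  3.9 -11.5] z 5.8 yaw err of tool x from jig y 0.0097 tilt [ 0. -0. -1.] F [ 0.4 -1.2] 0.1 grip 0.0010684152357141145
```

That's nominally home. I'll back off, lift, and move clear for a look from above.

```bash
python3 -m handwheel '{"hand":[0,0,0,0,0],"travel":[[-0.01,0,0],[-0.012,0,0],[0,0,-0.03],[0,0,-0.04],[0,0,-0.04]],"turn":[[0,0,0],[0,0,0],[0,0,0],[0,0,0],[0,0,0]]}' | grep -E 'pos|wrist'
python3 -m handwheel '{"hand":[0,0,0,0,0],"travel":[[-0.035,0,-0.01],[-0.035,-0.01,-0.01],[-0.035,-0.01,-0.01],[-0.035,-0.01,0],[-0.035,-0.01,0]],"turn":[[0,0,0],[0,0,0],[0,0,0],[0,0,0],[0,0,0]]}' | grep -E 'pos|wrist'
python3 -m handwheel '{"hand":[0,0,0,0,0],"travel":[[-0.035,-0.015,0],[-0.035,-0.015,0],[-0.035,-0.015,0],[-0.03,-0.01,0],[0,0,0]],"turn":[[0,0,0],[0,0,0],[0,0,0],[0,0,0],[0,0,0]]}' | grep -E 'pos|wrist'
python3 - <<'E'
from h import *
p,d=manip.read_camera('top'); cv2.imwrite('pics/t3.png',cv2.resize(p[145:265,230:390],None,fx=5,fy=5,interpolation=cv2.INTER_CUBIC))
st()
E
```

```text
tcp_pos: [0.5109, -0.2056, 0.1163]
wrist_force: [1.4, -1.6, -0.6]
tcp_pos: [0.4007, -0.3489, 0.1466]
wrist_force: [0.2, -0.9, 0.4]
tcp_pos: [0.291, -0.4504, 0.1459]
wrist_force: [0.4, -0.1, 0.2]
t 14.95 jig tcp [ -89.5 -348. ] z 145.8 yaw err of tool x from jig y 0.0047 tilt [-0.  0. -1.] F [0.5 0.5] -0.3 grip -0.0033974514665587358
```

View pics/t3.png

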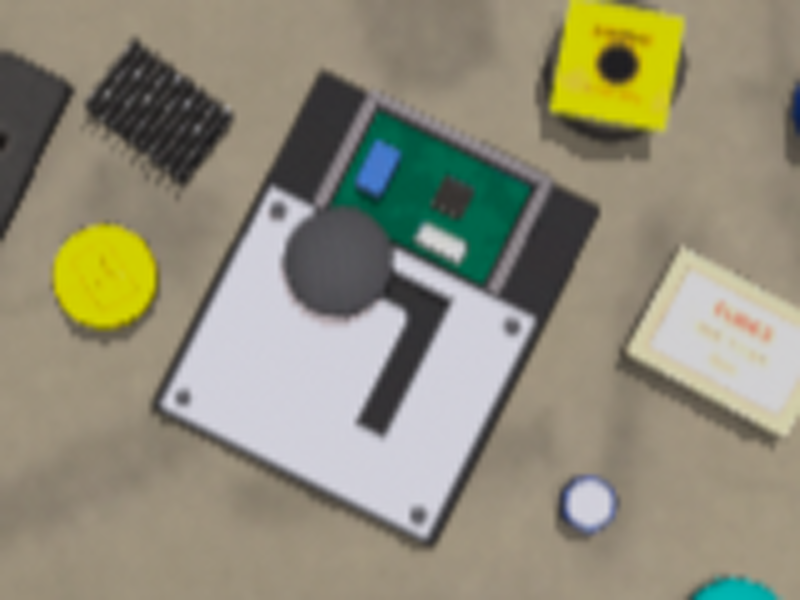

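The knob's head is at crop (339,260), overlapping the board's edge at the closed end of the slot, and all the bystanders are where they were. I'll check the number, then hand in.

Run:
```python
from h import *
j=np.load('jig.npz'); k=ray('top',230+339.5/5-.5,145+260.5/5-.5,.04)[:2]
q=1e3*j['R'].T@(k-j['t']); print('knob jig',q); st()
if np.hypot(*(q-[5,20]))<3.5: print(manip.hand_in())
```

```text
knob jig [ 3.65282779 21.30208349]
t 14.95 jig tcp [ -89.5 -348. ] z 145.8 yaw err of tool x from jig y 0.0047 tilt [-0.  0. -1.] F [0.5 0.5] -0.3 grip -0.0033974514665587358
the job is handed in; nothing more can be done
None
```

I pushed the knob round the corner to the closed end of the slot, about 2 mm from the target by the overhead camera; the bystanders look unmoved, the arm is clear, and I handed the job in at about 15 s without seeing the verdict.

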